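# Load a laptop battery into the sloped contact tester

## Robot

A 7-joint arm with a two-finger parallel gripper is mounted at the origin on a cart in front of the work surface, level with it; the furniture and walls round the work are solid. World frame = base frame: x ahead of the robot, y to its left, z up, the work surface at z = 0. Lengths are in m, angles in rad, forces in N, time in s.
With the tool pointing down it reaches from about 0.35 to 0.9 m from the base axis. Payload 8.1 kg.
Tool frame: the origin (TCP) lies on the centre line of the jaws, within the pads' length; the fingertips stand 11 mm ahead of it and the grasp point (between the pads) lies 8 mm behind it; z points along the fingers, x is the direction in which the jaws open and shut, and the axes are right-handed (so a half turn about z gives the same grasp; the last joint's range is limited). The gripper opens to 92 mm and grips with 3 to 60 N. Pads are 19 mm wide; open, the fingers measure 130 mm over their backs; the gripper's body (75 mm by 190 mm) begins 47 mm behind the grasp point.
Start: joints at [1.146, 0.434, 0.025, 1.573, -0.012, 1.134, -0.075], TCP at [0.198, -0.593, 0.238] pointing down, gripper open.
Joint ranges: [-2.62, 2.62], [-0.44, 2.09], [-1.27, 1.32], [0.08, 2.57], [-1.32, 4.46], [0.12, 2], [-2.74, 2.74]. Speed limits (rad/s): [2.22, 2.22, 3.01, 3.01, 3.14, 3.14, 3.14].

## Interface

Orientations are given as a rotation vector (axis times angle).
In Python, from cell import observe, eyes, ticket, finder gives the robot as it stands.
- The arm moves only by the tool arm_command, never from a script. Its argument "plan" is a list of rows, each an object with "translation": the shift along the tool's x, y, z scaled (see below), a list of three; "turn": the turn, a rotation vector about the tool's x, y, z scaled (see below), a list of three; "hand": the opening, from 0 (shut) to 1 (fully open). In form: [{"translation": [x, y, z], "turn": [wx, wy, wz], "hand": hand}, ...]. A call has 1 to 20 rows; each row is the pose to reach, as a shift and turn from the pose commanded when the call began, along the tool's axes at that moment; what a row does not reach only later rows make up. The controller multiplies each number of a shift by 120 mm and each number of a turn by pi/2 rad. A row lasts 1/8 s, in which the tool goes at most 62.5 mm and 10.7 degrees, less where a joint would pass 70% of its speed; a pose out of reach is approached as far as the arm can. A call with a number of a shift or a turn outside -1 to 1 is refused whole. A call with a gripper value outside its range is refused whole. The fingers move at their own pace and stop on an object; "squeeze" is the grip in N (left out, the last holds). Time passes only in rows, so rows that repeat a pose let the fingers close. It gives the time, the measured TCP pose, the force and the opening at its end, in the units of the state.
- observe(): the state, without advancing time (a new reading comes with each control period).
- eyes.get_image(name): name is "side" or "top"; returns (picture, depth): 420x560x3 uint8, blue, green, red; 420x560 float32, m along the optical axis (not along the pixel's ray), 0 where there is no reading.
- eyes.calibration(name): a dict with "K" (3x3 intrinsics, pixels), "origin" and "attitude" of the camera in the world. Camera axes: x right, y down, z forward; pixel columns grow to the right and rows downward; lengths in m; the calibration is good to about 2 mm. A picture is of the moment at which its call begins. calibration takes no time and is no camera call.
- ticket.sign_off(): hands the job in, once; it reports no verdict.
Trained networks look in the newest picture that a camera, given by its name, has taken for a name from the list of things; names that differ only in an ending like _2 or _b are one class to them, and where a whole thing is asked for, a point or a joint stands for the part that bears it (a point fixed in the world has none). Each returns a list of dicts, best first, with "score" (0 to 1); they miss things now and then, are a little off and sometimes report something else, mostly with a low value. They report only what shows in the picture. A call takes as long as a camera call.
- finder.boxes_of(camera, name): "rect" ([left, top, right, bottom] in pixels, round what is visible of it).
The state is a dict: "clock": time; "joints": joint angles; "dq": joint speeds; "joint_efforts": joint torques, N m; "position": TCP position; "ee_rot": TCP orientation; "force": force on the tool from outside, world axes, zero at the start; "ft_torque": the same for the moment, N m; "width": opening from 0.0 (shut) to 1.0 (fully open).
Only numpy, scipy, OpenCV 4.12 (cv2) and the standard library are available. Lean on these libraries where they do the work, as an engineer would, in place of code of your own. Each camera call takes 0.05 s, during which the arm holds its last target. There are 200 camera calls.

## Task

Lay the flat laptop battery pack lengthwise, label side up, on the narrow sloped rail of the tester and slide it down under the blue contact bridge until its end is fully home against the orange stop, then let go so that it stays lying flat on the rail, centred and in line with it. Leave the disk drive, tape roll, brush and yellow screwdriver where they are.

Things in the scene. Friction and masses are not known exactly. Their poses are not given: they have to be found in the camera images.
- battery: loose flat black laptop battery, pale label on top, 190 mm long (its y axis), body 62 mm wide (its x axis, +-31 mm; thin tabs make it 74 mm over all), 7 mm thick, about 0.2 kg, starting flat on the worktop. Origin: centre of its underside, z up. Grasp it across the 62 mm. Either end may go to the stop.
- cradle: fixed aluminium rail, 30 mm wide, 14 mm thick, top face from x = -300 mm (120 mm above the worktop) to the orange stop at x = 0 (61 mm up). Origin: top face, mid-width, at the stop's face; x downhill along the rail (11.5 degrees below level), y across, level, z square to the top face. Stop 56 mm wide, top at z = 22 mm. Battery home: its origin at x = -95 mm, y = 0, z = 0.
- disk_drive: bystander: loose 2.5 inch disk drive, 70 x 100 x 7 mm, lying flat; origin: centre of its underside
- tape_roll: bystander: loose roll of amber tape lying flat, 76 x 70 x 19 mm; origin: centre of its underside
- brush: bystander: loose black antistatic brush, 24 x 140 x 18 mm, long axis y; origin: centre of its underside
- driver_yellow: bystander: loose yellow precision screwdriver, 13 x 131 x 13 mm, long axis y; origin: centre of its underside
- bridge (a point): centre of the underside of the blue bridge's beam, axes as the rail's, at x = -42.5, z = 18 mm on the rail. Beam 35 mm along the rail, 100 mm across, its top 17 mm above this point; brass pins hang 3.5 mm below it. Two side legs leave a clear gap of 80 mm. Thin flared lead-ins, 18 mm high, widen it uphill to rail x = -83 mm, y = +-52 mm.
- stand: the tester's fixed base plate under the rail, grey, 330 x 100 mm, top 11 mm above the worktop, two uprights under the rail; origin: centre of its underside, x the rail's downhill direction, z up

How it is judged:
At the end, for the whole second after the job is handed in: The battery lies at rest and released on the sloped rail, label up, flat on it (within 4 mm and 0.06 rad), lengthwise along it (within 0.10 rad), centred across it within 10 mm, under the bridge with its end within 5 mm of the orange stop (x of battery in the frame of cradle between -0.1 and -0.091 m and y of battery in the frame of cradle between -0.01 and 0.01 m and z of battery in the frame of cradle between -0.004 and 0.004 m and angle between the y axis of battery and the x axis of cradle, either way round below 0.1 rad and angle between the z axis of battery and the z axis of cradle, either way round below 0.06 rad and angle between battery's own z axis and vertical below 0.6 rad and linear speed of battery below 0.02 m/s); the robot touches nothing.
It fails at once if the disk drive is moved more than 30 mm (distance of disk_drive from where it was at the start of the episode above 0.03 m).
It fails at once if the tape roll is moved more than 30 mm (distance of tape_roll from where it was at the start of the episode above 0.03 m).
It fails at once if the brush is moved more than 30 mm (distance of brush from where it was at the start of the episode above 0.03 m).
It fails at once if the yellow screwdriver is moved more than 30 mm (distance of driver_yellow from where it was at the start of the episode above 0.03 m).
It also fails if it takes over 40 s, if anything falls off the work surface, if the arm or the gripper's body presses on something with over 40 N, if the wrist force passes 120 N, or if a joint passes its speed limit or range.

## Working session

There is one attempt and no reset: what is moved stays moved. The work goes in short steps, Python scripts to look and compute and a tool call to move; the robot and the scene stay as the last step left them, time stands still between calls to the robot, and variables do not carry over. Pictures are saved under pics/ and viewed, and the job is handed in when it is done.

Besides the shell and the picture viewer there is one more tool, called in YAML: its name, and indented under it one key for each argument. arm_command: Moves the arm, as the interface text tells. Its arguments: {"type":"object","properties":{"plan":{"type":"array","items":{"type":"object","properties":{"translation":{"type":"array","items":{"type":"number"}},"turn":{"type":"array","items":{"type":"number"}},"hand":{"type":"number"}}}},"squeeze":{"type":"number"}},"required":["plan"]}

```bash
mkdir -p pics
cat > h.py <<'E'
import numpy as np,cv2
from scipy.spatial.transform import Rotation as R
from cell import observe,eyes,ticket,finder
def Rm(a):
    a=np.asarray(a,float)
    return a if a.shape==(3,3) else (R.from_rotvec(a).as_matrix() if a.size==3 else R.from_quat(a).as_matrix())
def cloud(n,d):
    c=eyes.calibration(n);K=np.array(c["K"]);v,u=np.mgrid[:d.shape[0],:d.shape[1]]
    p=np.stack([(u-K[0,2])/K[0,0]*d,(v-K[1,2])/K[1,1]*d,d],-1)
    return p@Rm(c["attitude"]).T+np.array(c["origin"])
def proj(n,P):
    c=eyes.calibration(n);q=(np.asarray(P)-c["origin"])@Rm(c["attitude"])@np.array(c["K"]).T
    return q[...,:2]/q[...,2:]
E
python3 - <<'E'
from h import *
print(observe())
for n in("top","side"):
    im,d=eyes.get_image(n);cv2.imwrite(f"pics/{n}0.png",im);np.savez(f"{n}0.npz",im=im,P=cloud(n,d),d=d)
    print(n,eyes.calibration(n))
    for k in("battery","cradle","disk_drive","tape_roll","brush","driver_yellow","stand"):
        print(k,[(r["rect"],round(r["score"],2)) for r in finder.boxes_of(n,k)[:2]])
E
```

```text
{'clock': 0.0, 'joints': array([ 1.14636935,  0.43520643,  0.02494957,  1.57410244, -0.01158424,
        1.1339849 , -0.0750942 ]), 'dq': array([ 0.00099544, -0.00014148,  0.00181393,  0.00065944, -0.00138574,
       -0.00027307, -0.00037497]), 'joint_efforts': array([ 5.39953035e-04, -6.67842722e+01,  9.84982364e-01, -3.14456785e+01,
       -6.06981455e-02,  4.29401826e-02,  9.22934169e-05]), 'position': array([ 0.19748661, -0.59245872,  0.2369529 ]), 'ee_rot': array([-2.54798967e+00,  1.83640910e+00,  2.10792616e-03]), 'force': array([ 0.10369602, -0.05633474, -0.56114186]), 'ft_torque': array([ 0.06819372, -0.01380746, -0.02995549]), 'width': 1.0000193943490878}
top {'K': array([[481.83670867,   0.        , 281.31143039],
       [  0.        , 481.83670867, 210.10610088],
       [  0.        ,   0.        ,   1.        ]]), 'origin': array([0.46491637, 0.05043341, 1.35112217]), 'attitude': array([-2.18355016,  2.16171718, -0.12586814])}
battery []
cradle [([256.7, 163.3, 376.9, 200.5], 0.61)]
disk_drive [([383.3, 232.8, 424.1, 266.5], 0.88)]
tape_roll [([164.1, 246.9, 190.3, 273.3], 0.84)]
brush []
driver_yellow [([132.9, 163.7, 151.0, 204.0], 0.72)]
stand [([253.2, 162.8, 373.2, 221.6], 0.57)]
side {'K': array([[395.5228943 ,   0.        , 282.35898715],
       [  0.        , 395.5228943 , 210.99716347],
       [  0.        ,   0.        ,   1.        ]]), 'origin': array([0.60856458, 1.03696538, 0.57743169]), 'attitude': array([ 0.0251563, -2.6637135,  1.6504071])}
battery []
cradle [([242.8, 170.1, 282.8, 230.2], 0.96)]
disk_drive [([301.8, 184.7, 324.1, 196.5], 0.56)]
tape_roll [([231.3, 329.4, 274.5, 343.1], 0.51), ([345.9, 287.0, 360.9, 308.9], 0.47)]
brush [([220.5, 271.1, 235.3, 314.7], 0.65), ([232.4, 325.9, 274.7, 342.3], 0.4)]
driver_yellow [([231.9, 326.2, 276.7, 342.9], 0.56)]
stand [([237.9, 168.6, 289.8, 251.3], 0.91)]
```

View pics/top0.png

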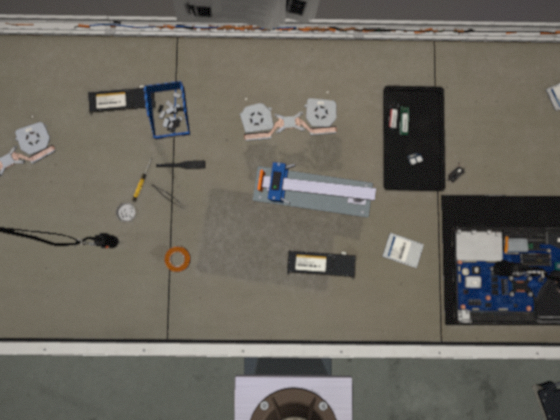

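View pics/side0.png

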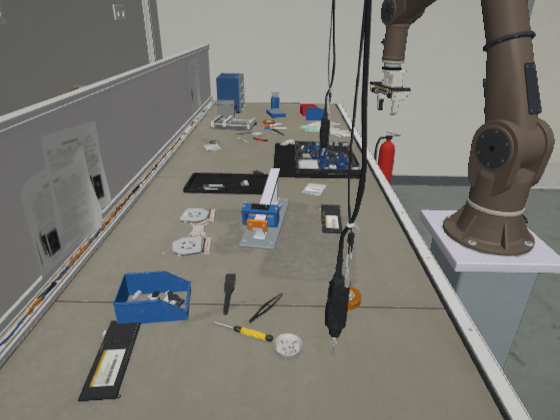

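Run:
```python
from h import *
z=np.load("top0.npz");im,P=z["im"],z["P"]
crop=lambda a,b,c,d:cv2.resize(im[b:d,a:c],None,fx=5,fy=5,interpolation=cv2.INTER_CUBIC)
cv2.imwrite("pics/c1.png",np.vstack([crop(240,155,390,220),np.zeros((10,750,3),np.uint8),crop(270,240,420,282)]))
# battery: dark blob
g=im.max(2);m=np.zeros(g.shape,np.uint8);m[245:282,280:362]=(g[245:282,280:362]<60)|(P[245:282,280:362,2]>.0045)
print("floor z",np.median(P[285:300,280:360,2]),"batt z",np.median(P[255:272,295:350,2]))
for th in(50,60,75):
    m=np.zeros(g.shape,np.uint8);m[245:282,280:362]=g[245:282,280:362]<th
    m=cv2.morphologyEx(m,cv2.MORPH_CLOSE,np.ones((9,9)));m=cv2.morphologyEx(m,cv2.MORPH_OPEN,np.ones((7,7)))
    c=max(cv2.findContours(m,0,1)[0],key=cv2.contourArea)
    Q=P[...,:2]; r=cv2.minAreaRect(np.array([Q[v,u] for u,v in c[:,0]],np.float32)*1000);print(th,r)
# rail top: points above 50mm
for lo,hi in((.05,.2),):
    M=np.zeros(g.shape,bool);M[155:215,245:385]=(P[155:215,245:385,2]>lo)&(P[155:215,245:385,2]<hi)
    v,u=np.nonzero(M);print(u.min(),u.max(),v.min(),v.max())
for u in range(256,380,6):
    v=np.nonzero(M[:,u])[0]
    if len(v):
        p=P[v,u];print(u,v.min(),v.max(),p.mean(0).round(4),p[:,0].min().round(4),p[:,0].max().round(4))
```

```text
floor z 0.0014403346077439538 batt z 0.0062941741273567775
50 ((455.0149230957031, -129.6358184814453), (49.9010124206543, 70.96246337890625), 0.41615888476371765)
60 ((455.186279296875, -129.72727966308594), (76.57698822021484, 55.55579376220703), 89.52128601074219)
75 ((456.239990234375, -129.736083984375), (76.57698822021484, 58.35574722290039), 89.52128601074219)
258 375 163 204
262 170 191 [0.679  0.0897 0.0716] 0.6526 0.7058
268 177 199 [0.66   0.0733 0.0753] 0.6263 0.6897
274 163 201 [0.6709 0.0573 0.0989] 0.6241 0.7221
280 163 202 [0.6695 0.0415 0.1   ] 0.6219 0.7226
286 165 202 [0.6834 0.0253 0.0717] 0.6193 0.7184
292 165 190 [0.6775 0.0093 0.0789] 0.6543 0.7176
298 180 191 [ 0.6653 -0.0067  0.08  ] 0.65 0.6804
304 181 192 [ 0.6623 -0.0226  0.0827] 0.6482 0.6772
310 182 192 [ 0.6606 -0.0383  0.0863] 0.6471 0.6741
316 182 193 [ 0.6592 -0.0541  0.0878] 0.6455 0.6737
322 183 194 [ 0.6563 -0.0698  0.0903] 0.6425 0.6715
328 184 195 [ 0.6532 -0.0853  0.0946] 0.6393 0.6677
334 184 195 [ 0.6526 -0.1005  0.0998] 0.6377 0.6667
340 185 196 [ 0.6498 -0.116   0.1016] 0.6358 0.6644
346 186 197 [ 0.647  -0.1314  0.1038] 0.6336 0.6616
352 186 197 [ 0.6465 -0.1464  0.1088] 0.6314 0.6612
358 187 200 [ 0.6415 -0.1628  0.104 ] 0.63 0.6583
364 188 199 [ 0.6409 -0.1768  0.1135] 0.6273 0.6555
370 188 199 [ 0.6406 -0.1918  0.1166] 0.6262 0.6557
```

View pics/c1.png

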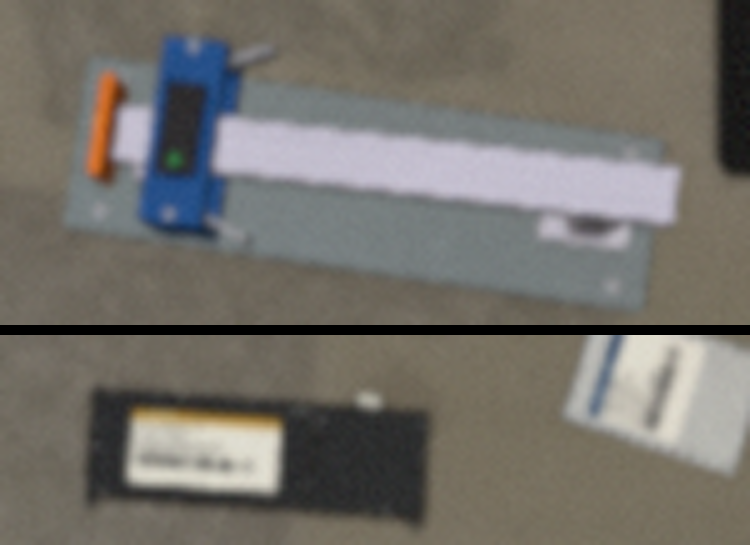

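```bash
cat >> h.py <<'E'
def ray(n,uv,z):
    c=eyes.calibration(n);uv=np.asarray(uv,float);d=np.c_[uv,np.ones(len(uv))]@np.linalg.inv(c["K"]).T@Rm(c["attitude"]).T
    o=np.array(c["origin"]);return o+d*((z-o[2])/d[:,2])[:,None]
E
python3 - <<'E'
from h import *
z=np.load("top0.npz");im,P=z["im"].astype(int),z["P"]
# rail by colour (pale lavender)
g=im.min(2);pts=[]
for u in list(range(292,372,2)):
    v=np.nonzero(g[172:203,u]>165)[0]+172
    if len(v)>8: 
        v=v[v<=v[0]+12]; pts.append((u,v.mean(),len(v)))
pts=np.array(pts);k,b=np.polyfit(pts[:,0],pts[:,1],1);print("res",np.abs(np.polyval([k,b],pts[:,0])-pts[:,1]).max(),pts[:,2].mean())
f=lambda u:k*u+b
ue=240+680/5-.5; us=240+114/5-.5   # uphill end, stop face approx
A=ray("top",[[ue,f(ue)]],.120)[0];B=ray("top",[[us,f(us)]],.061)[0]
print("uphill",A,"stop",B,"len",np.linalg.norm(A-B),"yaw from y",np.degrees(np.arctan2((B-A)[0],(B-A)[1])))
# orange
o=(im[...,2]-im[...,0]>90);v,u=np.nonzero(o[160:200,250:270]);print("orange u",u.min()+250,u.max()+250,"v",v.min()+160,v.max()+160)
c=np.array([(92,388),(428,408),(420,516),(90,500)],float);c=(c-[0,335])/5+[270,240]-.4
W=ray("top",c,.007);print(W.round(4));print("centre",W.mean(0),np.linalg.norm(W[0]-W[1]),np.linalg.norm(W[0]-W[3]))
for a,b in((0,1),(3,2)):
    d=W[a]-W[b];print("yaw",np.degrees(np.arctan2(d[0],d[1])))
s=eyes.calibration("side")
E
python3 - <<'E'
import sys;sys.path.insert(0,'.')
from h import *
z=np.load("side0.npz");im=z["im"]
c=lambda a,b,c_,d,f:cv2.resize(im[b:d,a:c_],None,fx=f,fy=f,interpolation=cv2.INTER_CUBIC)
cv2.imwrite("pics/c2.png",c(220,160,360,255,5))
E
```

```text
res 0.459615384615347 10.025
uphill [ 0.63969412 -0.20541149  0.12      ] stop [0.6800858  0.08924021 0.061     ] len 0.3032030886945595 yaw from y 7.805614384459295
orange u 258 263 v 170 189
[[ 0.4945  0.0168  0.007 ]
 [ 0.4852 -0.1704  0.007 ]
 [ 0.4256 -0.1656  0.007 ]
 [ 0.4327  0.0174  0.007 ]]
centre [ 0.45951732 -0.07545044  0.007     ] 0.1873868130322784 0.06181190125997257
yaw 2.83941673343622
yaw 2.227493049427993
```

View pics/c2.png

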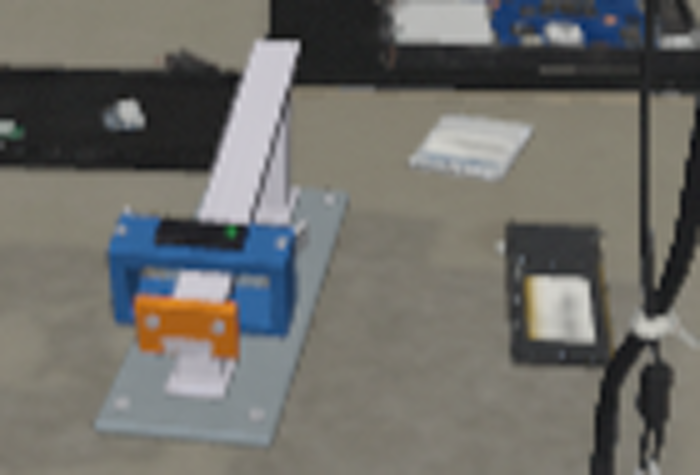

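arm_command:
  plan:
    - {"translation": [-0.5,-0.5,0],"turn": [0,0,0],"hand": 1}
    - {"translation": [-1,-1,0],"turn": [0,0,0],"hand": 1}
    - {"translation": [-1,-1,0],"turn": [0,0,0],"hand": 1}
    - {"translation": [-1,-1,0],"turn": [0,0,0],"hand": 1}
  squeeze: 45

```text
clock: 1.3
position: [0.2759, -0.438, 0.2382]
ee_rot: [-2.553, 1.829, -0.001]
force: [-0.1, -0.8, 0.6]
width: 0.999
```

arm_command:
  plan:
    - {"translation": [-0.5,-0.5,0],"turn": [0,0,-0.12],"hand": 1}
    - {"translation": [-1,-1,0],"turn": [0,0,-0.24],"hand": 1}
    - {"translation": [-1,-1,0],"turn": [0,0,-0.35],"hand": 1}
    - {"translation": [-1,-1,0],"turn": [0,0,-0.45],"hand": 1}
    - {"translation": [-1,-1,0],"turn": [0,0,-0.55],"hand": 1}
    - {"translation": [-1,-1,0],"turn": [0,0,-0.65],"hand": 1}
    - {"translation": [-1,-1,0],"turn": [0,0,-0.77],"hand": 1}
    - {"translation": [-1,-1,0],"turn": [0,0,-0.77],"hand": 1}

```text
clock: 2.3
position: [0.3492, -0.2904, 0.2378]
ee_rot: [3.141, -0.066, 0.0]
force: [0.6, 0.7, 0.7]
width: 1.001
```

```bash
cat >> h.py <<'E'
def goto(p,x,zt):
    """units from current pose to target pos p, tool x dir, tool z dir"""
    s=observe();R0=Rm(s["ee_rot"]);zt=np.array(zt,float)/np.linalg.norm(zt);x=np.array(x,float);x-=zt*(x@zt);x/=np.linalg.norm(x)
    R1=np.c_[x,np.cross(zt,x),zt]
    print("t",s["clock"],"pos",s["position"].round(4),"x",R0[:,0].round(3),"z",R0[:,2].round(3))
    print("trans",(R0.T@(np.array(p)-s["position"])/.12).round(3),"turn",(R.from_matrix(R0.T@R1).as_rotvec()/(np.pi/2)).round(3))
E
python3 -c "
from h import *
goto([.458,-.1035,.09],[.999,-.044,0],[0,0,-1])"
```

```text
t 2.3 pos [ 0.3492 -0.2904  0.2378] x [ 0.999 -0.042  0.   ] z [ 0. -0. -1.]
trans [ 0.84  -1.594  1.231] turn [ 0.    -0.     0.001]
```

arm_command:
  plan:
    - {"translation": [0.42,-0.5,0.4],"turn": [0,0,0],"hand": 1}
    - {"translation": [0.84,-1,0.8],"turn": [0,0,0],"hand": 1}
    - {"translation": [0.84,-1,0.9],"turn": [0,0,0],"hand": 1}
    - {"translation": [0.84,-1,0.9],"turn": [0,0,0],"hand": 1}
    - {"translation": [0.84,-1,0.9],"turn": [0,0,0],"hand": 1}

```text
clock: 2.92
position: [0.4548, -0.174, 0.1296]
ee_rot: [3.141, -0.067, -0.001]
force: [-0.4, -0.3, 0.3]
width: 1.003
```

arm_command:
  plan:
    - {"translation": [0,-0.35,0.2],"turn": [0,0,0],"hand": 1}
    - {"translation": [0,-0.59,0.33],"turn": [0,0,0],"hand": 1}
    - {"translation": [0,-0.59,0.33],"turn": [0,0,0],"hand": 1}
    - {"translation": [0,-0.59,0.33],"turn": [0,0,0],"hand": 1}

```text
clock: 3.42
position: [0.458, -0.1046, 0.0911]
ee_rot: [3.14, -0.067, 0.002]
force: [0.2, -0.4, 0.2]
width: 0.999
```

Run:
```python
from h import *
goto([.458,-.1035,.013],[.999,-.044,0],[0,0,-1])
for n,(a,b,c,d) in dict(top=(270,220,400,300),side=(280,150,380,240)).items():
    im,_=eyes.get_image(n);cv2.imwrite(f"pics/{n}1.png",cv2.resize(im[b:d,a:c],None,fx=5,fy=5,interpolation=cv2.INTER_CUBIC))
```

```text
t 3.425 pos [ 0.458  -0.1046  0.0911] x [ 0.999 -0.043  0.001] z [ 0.001 -0.001 -1.   ]
trans [-0.001 -0.01   0.65 ] turn [ 0.001 -0.001  0.001]
```

View pics/side1.png

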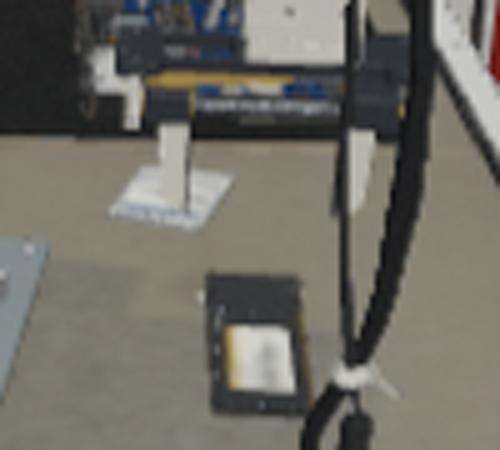

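View pics/top1.png

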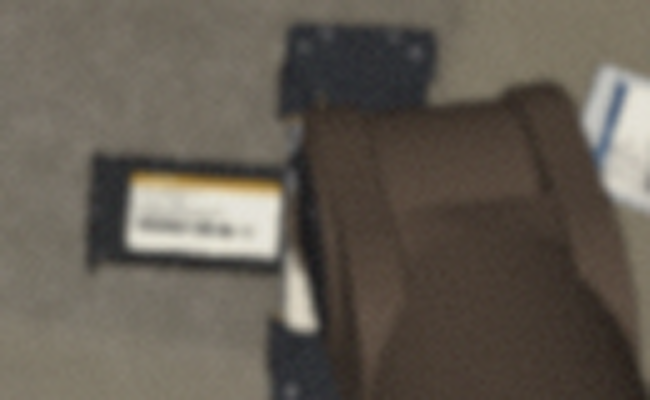

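arm_command:
  plan:
    - {"translation": [0,-0.01,0.3],"turn": [0,0,0],"hand": 1}
    - {"translation": [0,-0.01,0.5],"turn": [0,0,0],"hand": 1}
    - {"translation": [0,-0.01,0.6],"turn": [0,0,0],"hand": 1}
    - {"translation": [0,-0.01,0.647],"turn": [0,0,0],"hand": 1}
    - {"translation": [0,-0.01,0.647],"turn": [0,0,0],"hand": 1}
    - {"translation": [0,-0.01,0.647],"turn": [0,0,0],"hand": 0.5}
    - {"translation": [0,-0.01,0.647],"turn": [0,0,0],"hand": 0.5}
    - {"translation": [0,-0.01,0.647],"turn": [0,0,0],"hand": 0.5}
    - {"translation": [0,-0.01,0.647],"turn": [0,0,0],"hand": 0.5}
    - {"translation": [0,-0.01,0.647],"turn": [0,0,0],"hand": 0.5}
    - {"translation": [0,-0.01,0.647],"turn": [0,0,0],"hand": 0.5}
  squeeze: 45

```text
clock: 4.9
position: [0.4576, -0.1016, 0.0126]
ee_rot: [3.141, -0.062, -0.0]
force: [-1.8, -0.5, 6.3]
width: 0.662
```

arm_command:
  plan:
    - {"translation": [0,0,-0.2],"turn": [0,0,0],"hand": 0.5}
    - {"translation": [0,0,-0.6],"turn": [0,0,0],"hand": 0.5}
    - {"translation": [0,0,-1],"turn": [0,0,0],"hand": 0.5}
    - {"translation": [0,0,-1],"turn": [0,0,0],"hand": 0.5}

```text
clock: 5.4
position: [0.46, -0.1017, 0.1354]
ee_rot: [3.14, -0.063, 0.01]
force: [-0.5, -1.1, -2.8]
width: 0.663
```

```bash
cat >> h.py <<'E'
C0=np.array([.680,.089,.061]);a=np.radians(7.75);t=np.radians(11.5);hh=np.array([np.sin(a),np.cos(a),0]);zz=np.array([0,0,1.])
D=np.cos(t)*hh-np.sin(t)*zz;N=np.sin(t)*hh+np.cos(t)*zz;X=np.array([np.cos(a),-np.sin(a),0])
def rail(xb,zb,off=.026,yb=0): goto(C0+D*(xb-off)+N*(zb+.0126)-X*yb*0,X,-N)
E
python3 - <<'E'
from h import *
rail(-.2,.06)
for n,(a,b,c,d) in dict(top=(270,200,400,300),side=(240,100,400,240)).items():
    im,_=eyes.get_image(n);cv2.imwrite(f"pics/{n}2.png",cv2.resize(im[b:d,a:c],None,fx=5,fy=5,interpolation=cv2.INTER_CUBIC))
E
```

```text
t 5.4 pos [ 0.46   -0.1017  0.1354] x [ 0.999 -0.04   0.006] z [ 0.006 -0.001 -1.   ]
trans [ 1.606  0.056 -0.338] turn [-0.127 -0.01   0.06 ]
```

View pics/side2.png

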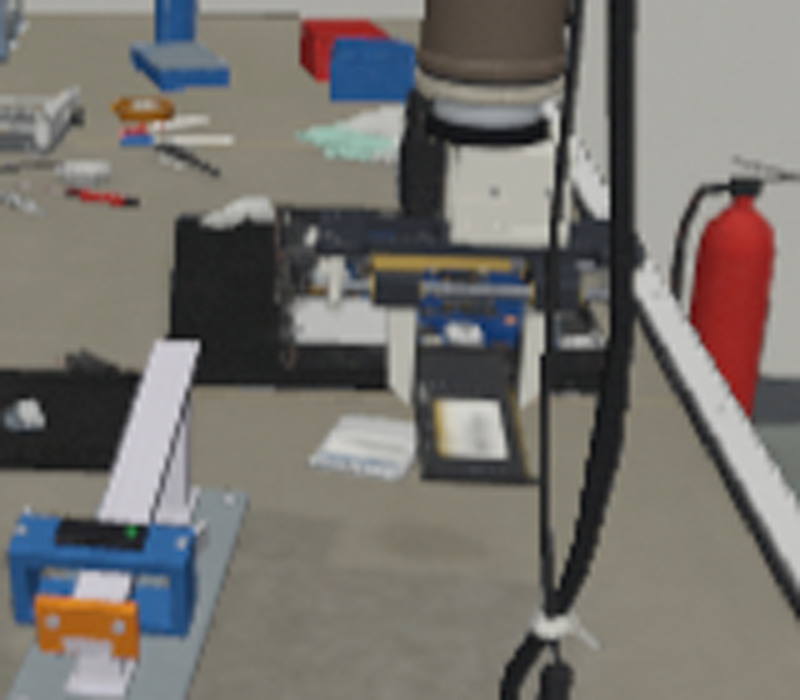

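View pics/top2.png

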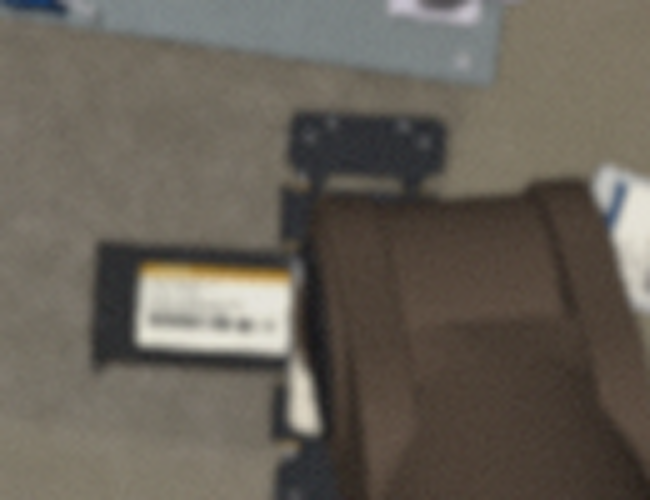

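arm_command:
  plan:
    - {"translation": [0,0,-0.35],"turn": [0,0,0],"hand": 0.5}
    - {"translation": [0.3,0,-0.6],"turn": [-0.04,0,0.02],"hand": 0.5}
    - {"translation": [0.6,0,-0.6],"turn": [-0.08,-0.005,0.04],"hand": 0.5}
    - {"translation": [0.9,0,-0.6],"turn": [-0.127,-0.01,0.06],"hand": 0.5}
    - {"translation": [0.9,0,-0.6],"turn": [-0.127,-0.01,0.06],"hand": 0.5}
    - {"translation": [0.9,0,-0.6],"turn": [-0.127,-0.01,0.06],"hand": 0.5}

```text
clock: 6.25
position: [0.5644, -0.1056, 0.2024]
ee_rot: [2.936, -0.195, -0.035]
force: [-0.3, -0.1, -1.4]
width: 0.665
```

arm_command:
  plan:
    - {"translation": [0.35,0,0],"turn": [0,0,0],"hand": 0.5}
    - {"translation": [0.7,0,0],"turn": [0,0,0],"hand": 0.5}
    - {"translation": [0.7,0,0],"turn": [0,0,0],"hand": 0.5}
    - {"translation": [0.7,0,0],"turn": [0,0,0],"hand": 0.5}
    - {"translation": [0.7,0,0],"turn": [0,0,0],"hand": 0.5}

```text
clock: 6.88
position: [0.6477, -0.1174, 0.2039]
ee_rot: [2.936, -0.197, -0.03]
force: [-0.1, -0.3, -3.4]
width: 0.667
```

Run:
```python
from h import *
rail(-.2,.06)
for n,(a,b,c,d) in dict(top=(240,140,390,240),side=(210,100,350,240)).items():
    im,dd=eyes.get_image(n);cv2.imwrite(f"pics/{n}3.png",cv2.resize(im[b:d,a:c],None,fx=5,fy=5,interpolation=cv2.INTER_CUBIC));np.savez(f"{n}3.npz",im=im,P=cloud(n,dd))
z=np.load("top3.npz");P=(z["P"]-C0)
# battery points in rail frame
q=np.stack([P@D,P@X,P@N],-1)
m=(q[...,2]>.04)&(q[...,2]<.14)&(abs(q[...,1])<.05)&(q[...,0]>-.2)
p=q[m];print(len(p),p.min(0),p.max(0));
A=np.c_[p[:,:2],np.ones(len(p))];c=np.linalg.lstsq(A,p[:,2],rcond=None)[0];print("tilt plane",c, "centroid y",p[:,1].mean())
for x in np.arange(-.2,-.08,.01):
    s=p[abs(p[:,0]-x)<.005]
    if len(s):print(x.round(3),np.median(s[:,2]).round(4),s[:,1].min().round(4),s[:,1].max().round(4))
```

```text
t 6.875 pos [ 0.6477 -0.1174  0.2039] x [ 0.991 -0.135 -0.007] z [-0.034 -0.196 -0.98 ]
trans [ 0.037 -0.059  0.215] turn [-0.     0.004  0.001]
3608 [-0.16515929 -0.04999966  0.04002283] [0.76289314 0.04997664 0.10329686]
tilt plane [-0.00994348  0.01724872  0.0758531 ] centroid y -0.0004925489210811491
-0.17 0.0905 -0.0349 -0.0349
-0.16 0.0925 -0.0341 -0.0139
-0.15 0.0909 -0.0342 0.0029
-0.14 0.0908 -0.0343 0.0251
-0.13 0.0905 -0.0341 0.0278
-0.12 0.0906 -0.0396 0.0261
-0.11 0.0894 -0.0355 0.0279
```

View pics/side3.png

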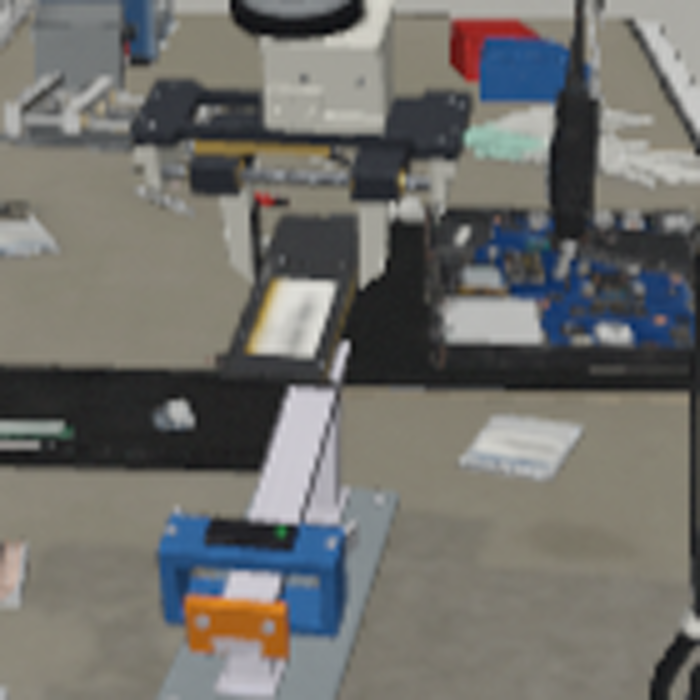

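View pics/top3.png

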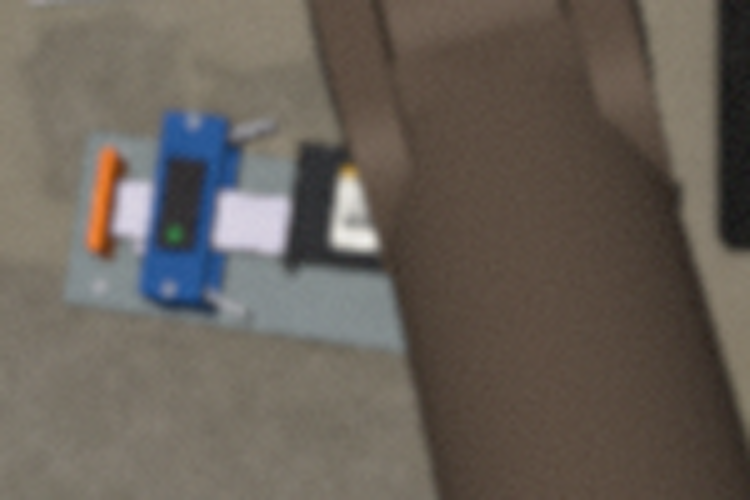

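arm_command:
  plan:
    - {"translation": [0.035,0,0.3],"turn": [0,0.004,0],"hand": 0.5}
    - {"translation": [0.035,0,0.5],"turn": [0,0.004,0],"hand": 0.5}
    - {"translation": [0.035,0,0.6],"turn": [0,0.004,0],"hand": 0.5}
    - {"translation": [0.035,0,0.65],"turn": [0,0.004,0],"hand": 0.5}
    - {"translation": [0.035,0,0.65],"turn": [0,0.004,0],"hand": 0.5}
    - {"translation": [0.035,0,0.65],"turn": [0,0.004,0],"hand": 0.5}

```text
clock: 7.72
position: [0.6511, -0.1326, 0.1285]
ee_rot: [2.936, -0.196, -0.017]
force: [0.0, -0.1, -1.3]
width: 0.662
```

```bash
cat > look.py <<'E'
from h import *
import sys
k=sys.argv[1]
rail(-.2,0)
print(observe()["force"].round(2))
for n,(a,b,c,d) in dict(top=(240,140,390,240),side=(210,130,350,250)).items():
    im,dd=eyes.get_image(n);cv2.imwrite(f"pics/{n}{k}.png",cv2.resize(im[b:d,a:c],None,fx=5,fy=5,interpolation=cv2.INTER_CUBIC));np.savez(f"{n}{k}.npz",im=im,P=cloud(n,dd))
    P=cloud(n,dd)-C0;q=np.stack([P@D,P@X,P@N],-1)
    m=(q[...,2]>-.01)&(q[...,2]<.02)&(abs(q[...,1])<.045)&(q[...,0]>-.19)&(q[...,0]<-.03);p=q[m];g=im.max(2)[m]
    for x in np.arange(-.18,-.06,.02):
        s=p[(abs(p[:,0]-x)<.01)]
        if len(s)>5:print(n,x.round(3),np.median(s[:,2]).round(4),s[:,1].min().round(4),s[:,1].max().round(4),len(s))
E
python3 look.py 4
```

```text
t 7.725 pos [ 0.6511 -0.1326  0.1285] x [ 0.991 -0.133  0.001] z [-0.025 -0.197 -0.98 ]
trans [-0.011 -0.053  0.075] turn [-0.001 -0.001  0.001]
[ 0.   -0.11 -1.32]
top -0.16 0.0144 -0.0294 0.0104 60
top -0.14 0.0139 -0.0287 0.0327 157
top -0.12 0.0141 -0.0329 0.0329 163
top -0.1 -0.0008 -0.017 0.013 84
top -0.08 -0.0012 -0.0167 0.0449 88
side -0.18 0.0166 -0.0303 0.0297 77
side -0.16 0.0167 -0.0297 0.0323 75
side -0.14 0.0162 -0.0301 0.0311 83
side -0.12 0.0145 -0.0356 0.0317 140
side -0.1 0.0014 -0.0305 0.0285 26
```

View pics/side4.png

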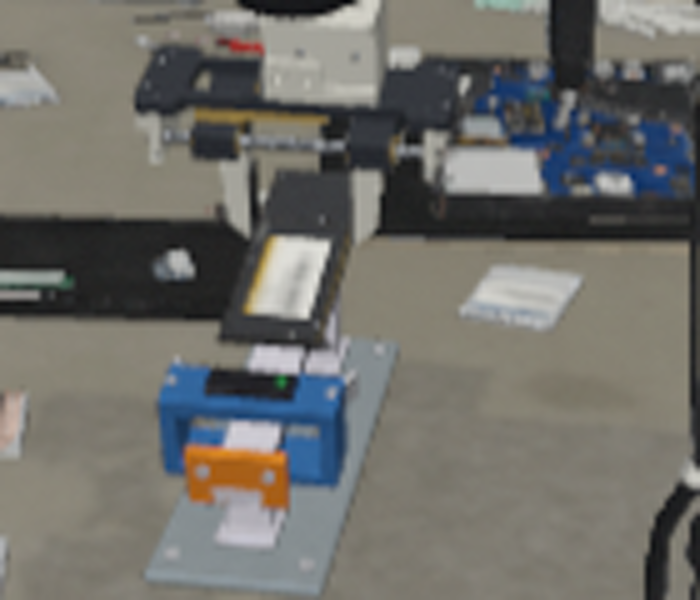

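View pics/top4.png

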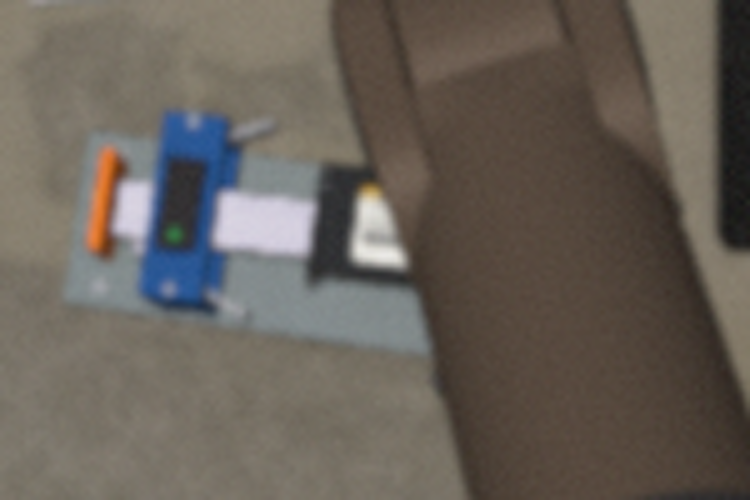

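arm_command:
  plan:
    - {"translation": [-0.01,0,0.03],"turn": [0,0,0],"hand": 0.5}
    - {"translation": [-0.01,0,0.05],"turn": [0,0,0],"hand": 0.5}
    - {"translation": [-0.01,0,0.06],"turn": [0,0,0],"hand": 0.5}
    - {"translation": [-0.01,0,0.06],"turn": [0,0,0],"hand": 0.5}

```text
clock: 8.32
position: [0.6491, -0.1342, 0.1203]
ee_rot: [2.935, -0.196, -0.02]
force: [-0.1, 0.0, -2.4]
width: 0.665
```

arm_command:
  plan:
    - {"translation": [0,0,0.01],"turn": [0,0,0],"hand": 0.5}
    - {"translation": [0,0,0.01],"turn": [0,0,0],"hand": 0.5}

```text
clock: 8.57
position: [0.6493, -0.1343, 0.1196]
ee_rot: [2.935, -0.196, -0.019]
force: [-0.8, 1.0, 2.4]
width: 0.668
```

arm_command:
  plan:
    - {"translation": [0,-0.1,0],"turn": [0,0,0],"hand": 0.5}
    - {"translation": [0,-0.2,0],"turn": [0,0,0],"hand": 0.5}
    - {"translation": [0,-0.3,0],"turn": [0,0,0],"hand": 0.5}
    - {"translation": [0,-0.4,0],"turn": [0,0,0],"hand": 0.5}
    - {"translation": [0,-0.4,0],"turn": [0,0,0],"hand": 0.5}

```text
clock: 9.2
position: [0.6558, -0.0844, 0.1094]
ee_rot: [2.938, -0.192, -0.019]
force: [0.4, 4.2, 3.0]
width: 0.664
```

```bash
python3 look.py 5
```

```text
t 9.2 pos [ 0.6558 -0.0844  0.1094] x [ 0.991 -0.13   0.   ] z [-0.026 -0.194 -0.981]
trans [ 0.003  0.373 -0.002] turn [-0.002 -0.001  0.003]
[0.41 4.19 3.04]
top -0.1 0.0063 -0.031 -0.0128 24
top -0.08 0.0062 -0.0305 0.0224 115
side -0.18 0.0086 -0.0449 0.0425 104
side -0.16 0.0084 -0.0394 0.0438 80
side -0.14 0.0081 -0.0319 0.0295 85
side -0.12 0.0082 -0.0317 0.0294 82
side -0.1 0.0081 -0.0318 0.0284 80
```

View pics/side5.png

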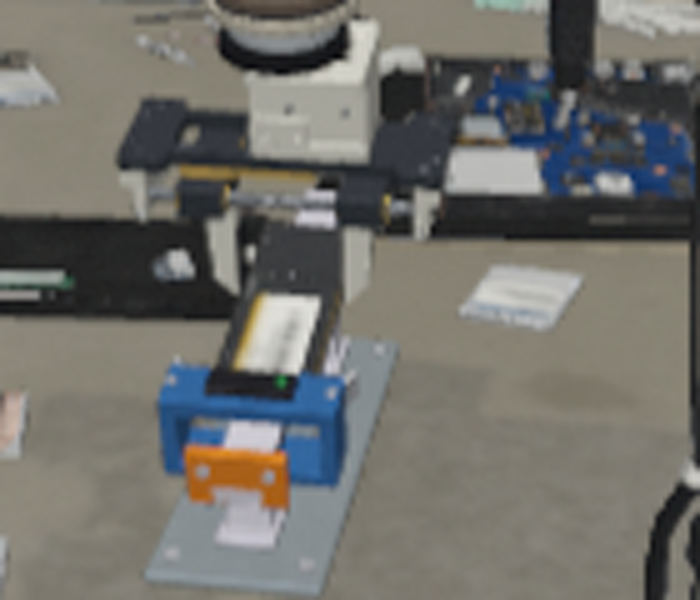

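View pics/top5.png

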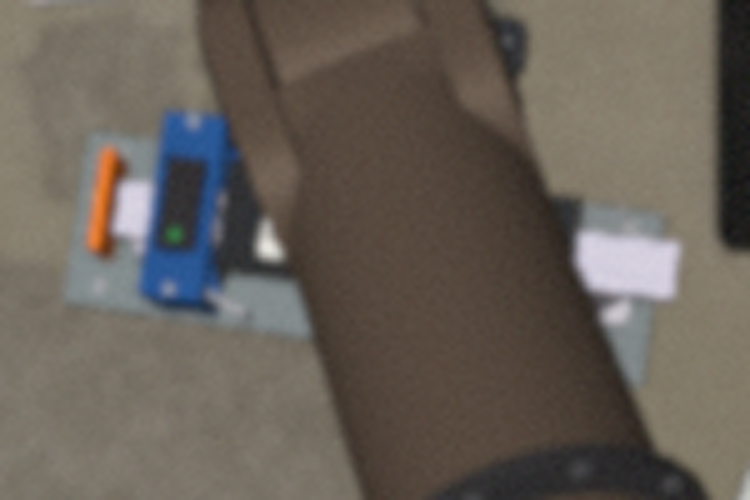

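arm_command:
  plan:
    - {"translation": [0,-0.1,0],"turn": [0,0,0.003],"hand": 0.5}
    - {"translation": [0,-0.2,0],"turn": [0,0,0.003],"hand": 0.5}
    - {"translation": [0,-0.3,0],"turn": [0,0,0.003],"hand": 0.5}
    - {"translation": [0,-0.4,0],"turn": [0,0,0.003],"hand": 0.5}
    - {"translation": [0,-0.4,0],"turn": [0,0,0.003],"hand": 0.5}

```text
clock: 9.93
position: [0.662, -0.0407, 0.1005]
ee_rot: [2.935, -0.203, -0.018]
force: [-0.2, 2.3, 5.5]
width: 0.668
```

```bash
python3 look.py 6
```

```text
t 9.925 pos [ 0.662  -0.0407  0.1005] x [ 0.991 -0.137  0.002] z [-0.026 -0.197 -0.98 ]
trans [ 0.005  0.748 -0.001] turn [-0.001 -0.001 -0.002]
[-0.17  2.34  5.49]
top -0.18 0.0052 0.006 0.0363 38
side -0.18 0.0083 -0.0236 0.0291 58
side -0.16 0.008 -0.0268 0.0321 77
side -0.14 0.0082 -0.0298 0.0301 75
side -0.12 0.0091 -0.043 0.0448 120
side -0.1 0.0081 -0.0319 0.0295 81
```

View pics/side6.png

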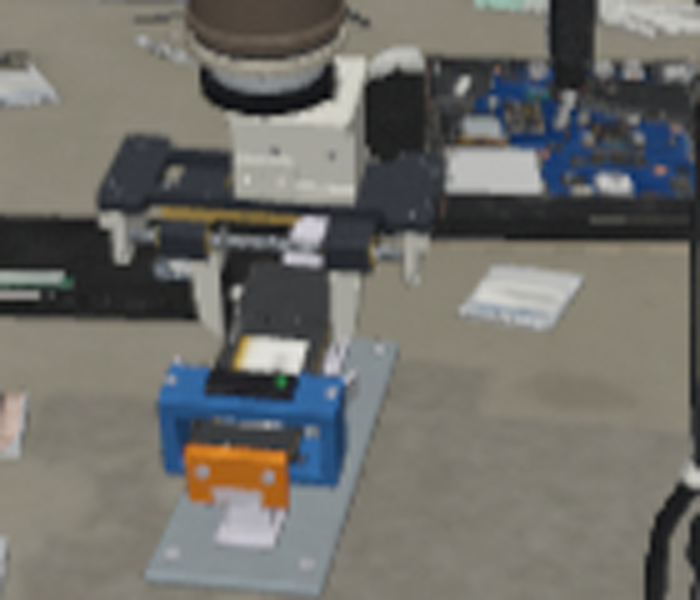

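View pics/top6.png

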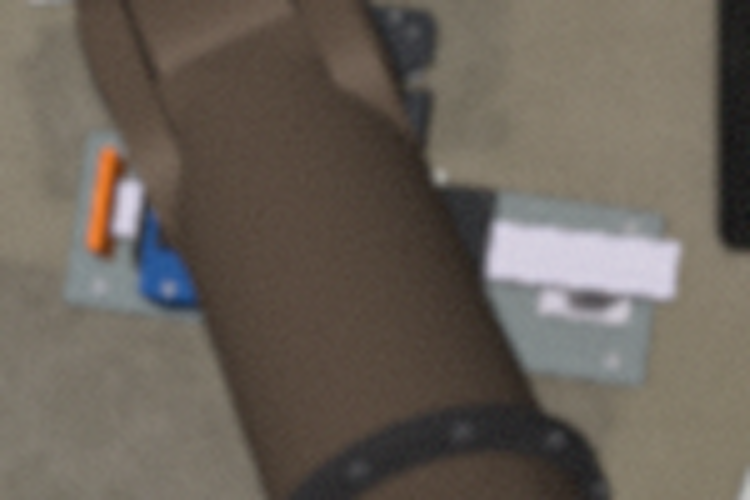

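arm_command:
  plan:
    - {"translation": [0,-0.04,0],"turn": [0,0,0],"hand": 0.5}
    - {"translation": [0,-0.08,0],"turn": [0,0,0],"hand": 0.5}
    - {"translation": [0,-0.08,0],"turn": [0,0,0],"hand": 0.5}

```text
clock: 10.4
position: [0.6632, -0.0337, 0.099]
ee_rot: [2.933, -0.205, -0.018]
force: [-1.0, -2.1, 8.3]
width: 0.663
```

arm_command:
  plan:
    - {"translation": [0,-0.02,0],"turn": [0,0,0],"hand": 0.5}
    - {"translation": [0,-0.03,0],"turn": [0,0,0],"hand": 0.5}
    - {"translation": [0,-0.03,0],"turn": [0,0,0],"hand": 0.5}

```text
clock: 10.78
position: [0.6637, -0.031, 0.0984]
ee_rot: [2.932, -0.206, -0.018]
force: [-1.0, -2.7, 9.9]
width: 0.665
```

arm_command:
  plan:
    - {"translation": [0,-0.02,0],"turn": [0,0,0],"hand": 0.5}
    - {"translation": [0,-0.02,0],"turn": [0,0,0],"hand": 0.5}

```text
clock: 11.02
position: [0.664, -0.0286, 0.0979]
ee_rot: [2.932, -0.206, -0.018]
force: [-0.7, -2.7, 8.6]
width: 0.663
```

```bash
python3 look.py 7
```

```text
t 11.025 pos [ 0.664  -0.0286  0.0979] x [ 0.99  -0.14   0.002] z [-0.026 -0.2   -0.98 ]
trans [0.004 0.853 0.001] turn [ 0.001 -0.001 -0.003]
[-0.73 -2.74  8.62]
top -0.18 0.0056 -0.0185 0.031 105
top -0.16 0.0052 0.0125 0.0367 31
side -0.18 0.0082 -0.0198 0.03 60
side -0.16 0.0085 -0.0231 0.0345 67
side -0.14 0.008 -0.0268 0.0311 78
side -0.12 0.0088 -0.0449 0.0447 116
side -0.1 0.0085 -0.0312 0.0295 78
side -0.08 0.01 -0.0135 0.0243 6
```

View pics/top7.png

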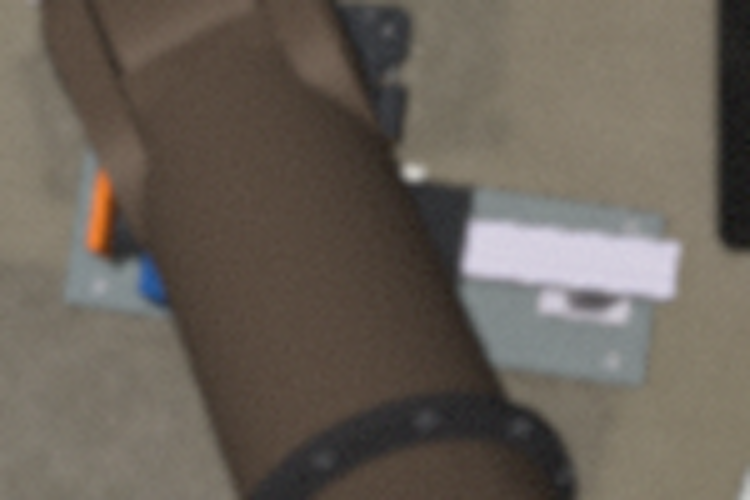

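View pics/side7.png

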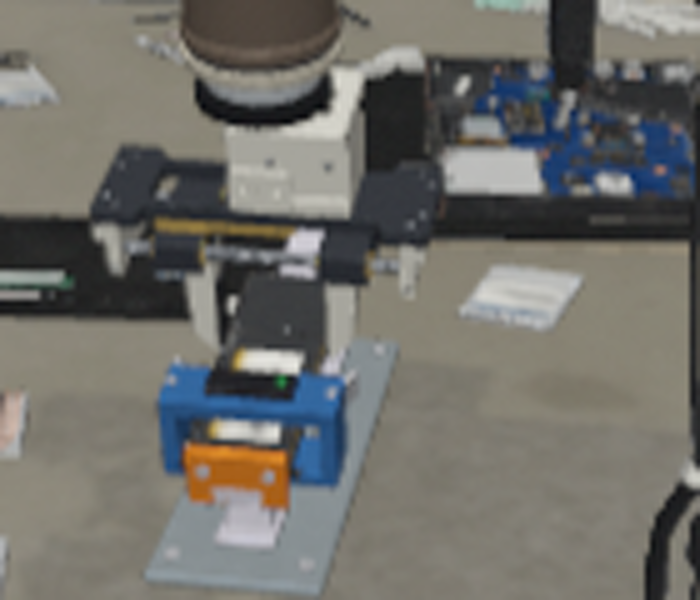

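arm_command:
  plan:
    - {"translation": [0,-0.02,0],"turn": [0,0,-0.002],"hand": 0.5}
    - {"translation": [0,-0.02,0],"turn": [0,0,-0.002],"hand": 0.5}

```text
clock: 11.38
position: [0.6642, -0.0278, 0.0977]
ee_rot: [2.93, -0.203, -0.019]
force: [-1.2, -5.4, 11.9]
width: 0.662
```

arm_command:
  plan:
    - {"translation": [0,-0.02,0],"turn": [0,0,0],"hand": 0.5}
    - {"translation": [0,-0.02,0],"turn": [0,0,0],"hand": 0.5}

```text
clock: 11.62
position: [0.6642, -0.0277, 0.0977]
ee_rot: [2.927, -0.205, -0.02]
force: [-3.3, -10.4, 16.4]
width: 0.661
```

arm_command:
  plan:
    - {"translation": [0,0,0],"turn": [0,0,0],"hand": 0.75}
    - {"translation": [0,0,0],"turn": [0,0,0],"hand": 0.9}
    - {"translation": [0,0,0],"turn": [0,0,0],"hand": 0.95}
    - {"translation": [0,0,0],"turn": [0,0,0],"hand": 0.95}
    - {"translation": [0,0,0],"turn": [0,0,0],"hand": 0.95}

```text
clock: 12.25
position: [0.6643, -0.0212, 0.0959]
ee_rot: [2.935, -0.198, -0.02]
force: [-0.1, -0.3, -0.7]
width: 0.95
```

arm_command:
  plan:
    - {"translation": [0,0,-0.1],"turn": [0,0,0],"hand": 0.95}
    - {"translation": [0,0,-0.4],"turn": [0,0,0],"hand": 0.95}
    - {"translation": [0,0,-0.8],"turn": [0,0,0],"hand": 0.95}
    - {"translation": [0,0,-1],"turn": [0,0,0],"hand": 0.95}
    - {"translation": [0,0,-1],"turn": [0,0,0],"hand": 0.95}

```text
clock: 12.88
position: [0.6689, 0.0035, 0.2169]
ee_rot: [2.937, -0.198, -0.012]
force: [0.5, 0.2, -0.4]
width: 0.952
```

arm_command:
  plan:
    - {"translation": [0,0.5,-0.2],"turn": [0,0,0],"hand": 0.95}
    - {"translation": [0,1,-0.3],"turn": [0,0,0],"hand": 0.95}
    - {"translation": [0,1,-0.3],"turn": [0,0,0],"hand": 0.95}
    - {"translation": [0,1,-0.3],"turn": [0,0,0],"hand": 0.95}

```text
clock: 13.38
position: [0.6522, -0.1071, 0.2721]
ee_rot: [2.936, -0.199, -0.021]
force: [-0.7, 0.2, 0.5]
width: 0.951
```

arm_command:
  plan:
    - {"translation": [-0.3,0.5,0],"turn": [0,0,0],"hand": 0.95}
    - {"translation": [-0.6,1,0],"turn": [0,0,0],"hand": 0.95}
    - {"translation": [-1,1,0],"turn": [0,0,0],"hand": 0.95}
    - {"translation": [-1,1,0],"turn": [0,0,0],"hand": 0.95}

```text
clock: 13.88
position: [0.514, -0.2072, 0.2958]
ee_rot: [2.935, -0.199, -0.025]
force: [1.1, 0.1, 0.2]
width: 0.948
```

```bash
python3 look.py 8
python3 - <<'E'
from h import *
z=np.load("top8.npz");im=z["im"];P=z["P"]-C0
q=np.stack([P@D,P@X,P@N],-1)
m=(q[...,2]>.003)&(q[...,2]<.02)&(abs(q[...,1])<.035)&(q[...,0]>-.22)&(q[...,0]<-.07)
p=q[m];print(p.min(0),p.max(0),p.mean(0));A=np.c_[p[:,:2],np.ones(len(p))];print("plane",np.linalg.lstsq(A,p[:,2],rcond=None)[0])
xs=np.arange(-.18,-.08,.01);c=[]
for x in xs:
    s=p[abs(p[:,0]-x)<.006][:,1];c.append((s.min()+s.max())/2)
k=np.polyfit(xs+.095,c,1);print("yaw",k[0],"y at centre",k[1])
E
```

```text
t 13.875 pos [ 0.514  -0.2072  0.2958] x [ 0.991 -0.135 -0.004] z [-0.03  -0.197 -0.98 ]
trans [ 1.043 -1.086  1.284] turn [-0.     0.002  0.   ]
[1.05 0.07 0.19]
top -0.18 0.0059 -0.0365 0.0305 184
top -0.16 0.0055 -0.031 0.0361 188
top -0.14 0.0063 -0.0305 0.0311 175
top -0.12 0.0056 -0.0304 0.0315 175
top -0.1 0.006 -0.0302 0.0327 170
top -0.08 0.006 -0.0299 0.0445 177
side -0.18 0.0082 -0.0366 0.0291 79
side -0.16 0.0079 -0.0317 0.0353 84
side -0.14 0.0082 -0.032 0.0344 79
side -0.12 0.0082 -0.0315 0.0297 81
side -0.1 0.0081 -0.032 0.0298 82
[-0.21895128 -0.03429034  0.00300086] [-0.07010246  0.03491411  0.01442784] [-0.13166438  0.00050989  0.00648395]
plane [ 0.00115233 -0.00479262  0.00663812]
yaw 0.010815774734362914 y at centre 0.0009438186644933268
```

View pics/top8.png

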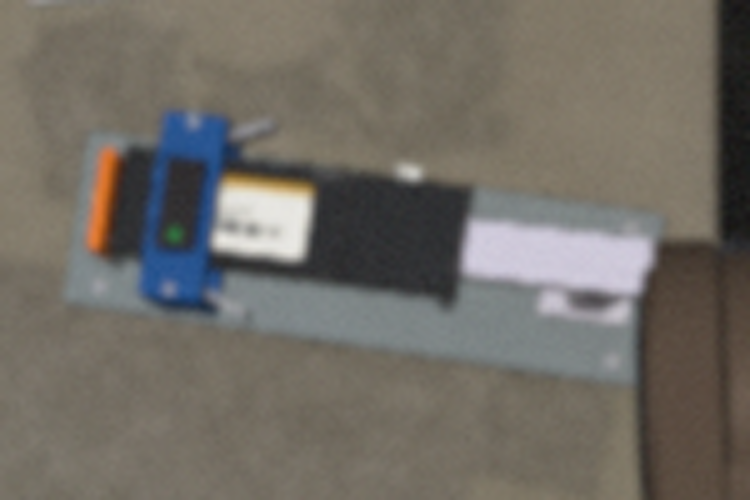

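View pics/side8.png

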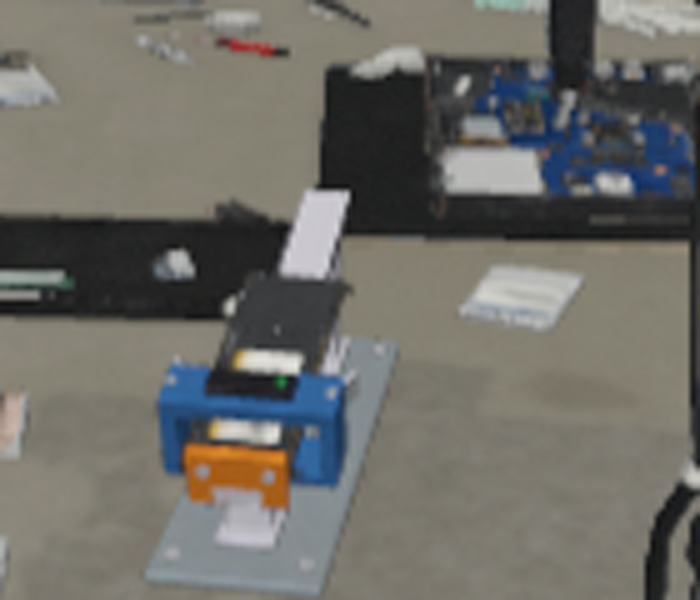

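Run:
```python
from h import *
im=np.load("top8.npz")["im"]
for v in(179,181,183):print([tuple(int(k) for k in im[v,u]) for u in range(258,270)])
r=lambda x:proj("top",C0+D*x+N*.007);print(r(0),r(-.19),r(-.195))
for v in(184,188,192):print(v,[int(im[v,u].min()) for u in range(326,340)])
for k in("disk_drive","tape_roll","driver_yellow","brush"):print(k,[x["rect"] for x in finder.boxes_of("top",k)[:1]])
```

```text
[(114, 136, 175), (74, 128, 213), (44, 117, 214), (30, 91, 174), (17, 57, 113), (33, 44, 70), (42, 42, 49), (47, 45, 43), (50, 48, 47), (50, 49, 46), (50, 44, 41), (76, 53, 45)]
[(101, 126, 180), (66, 124, 219), (44, 111, 209), (27, 80, 153), (28, 54, 96), (36, 46, 63), (43, 42, 42), (52, 50, 48), (50, 49, 48), (50, 48, 47), (62, 51, 45), (94, 62, 45)]
[(89, 125, 194), (56, 122, 219), (39, 107, 201), (24, 70, 137), (28, 46, 79), (42, 46, 56), (48, 46, 46), (50, 49, 46), (50, 48, 45), (54, 50, 48), (67, 55, 48), (100, 65, 45)]
[261.80548688 180.31392823] [331.83373661 188.18718584] [333.7342586  188.40086103]
184 [46, 45, 48, 48, 47, 50, 71, 119, 162, 172, 172, 171, 170, 166]
188 [47, 48, 44, 47, 50, 65, 111, 162, 192, 203, 204, 199, 204, 203]
192 [50, 49, 47, 51, 59, 83, 137, 186, 203, 203, 204, 205, 203, 202]
disk_drive []
tape_roll [[163.4, 244.6, 191.6, 272.0]]
driver_yellow [[132.3, 177.4, 144.6, 201.4]]
brush [[154.8, 159.7, 206.6, 172.9]]
```

Dark pixels run straight from the stop into the battery with no pale gap, and the uphill edge is at u≈332, where 331.8 is expected for home. I'm handing it in.

```bash
python3 -c "
from h import *
print(observe()['clock'],ticket.sign_off())"
```

```text
the job is handed in; nothing more can be done
14.175 None
```

The battery is lying label up on the rail, under the blue bridge, with its end against the orange stop. I handed the job in at 14.2 s of the 40 s allowed. I gripped it across its width, slightly uphill of centre, laid it on the rail and slid it down. At the stop the push force rose to about 10 N and it moved no further, so I opened the jaws and backed away clear.

**Position along the rail:** in the last top picture the uphill end is at pixel column 332, where 331.8 is expected for fully home. No rail shows between the battery and the stop.

**Fit on the rail:** it is off centre by about 1 mm, out of line by about 0.01 rad and tilted by less than 0.01 rad. Its top face measures about 6 mm above the rail from the top camera and 8 mm from the side camera. The true thickness is 7 mm, so the two disagree by about 2 mm, which is within calibration error.

**Bystanders:** the tape roll was found where it started. The screwdriver was also found again, but its box covered less of it this time. The brush was found only in the last top picture, where it lies as it did in the first one. The disk drive was not detected in that picture, probably because the arm was hiding it. I did not check it again, but the gripper never came down near it.

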